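# Start a screw lid without cross-threading

## Task

In the slide-out tray, the lid of the green tub of packers has been set on top of its thread without catching. Turn it backward (anticlockwise seen from above) until it drops a step into the thread, only then turn it forward (clockwise) until it is fully tight, and let go. Leave the white tub's lid as it is.

Things in the scene. Friction and masses are not known exactly. Their poses are not given: they have to be found in the camera images.
- green_lid_grip (a point): Centre, half-way up and on the turning axis, of the upright bar on the green lid: 64 mm long, 18 thick, 32 tall, on a flat lid top 88 mm across, 16 mm below this point. x axis: along the bar to its black-striped end; z up. Green tub: 120 mm across, fixed in the tray. On its rim a red dot (striped end points there: lid drops) and a white dot (fully tight), 63 degrees clockwise.
- lid_turn (a joint): Turn of the green lid, rad, growing clockwise seen from above. Starts at 0.3 to 0.65, on top of the thread. 0: red dot; turned back past -0.1 the lid falls if nothing holds it up (a firm grip does: loosen the fingers or lower the hand). -0.6: rear stop. 1.1: white dot, fully tight, hard stop. Friction 0.01 N m; stays where left.
- lid_drop (a joint): How far the green lid (200 g, sinks by its own weight) and its bar have sunk, m: about 0.001 on top of the thread, about 0.008 once dropped, 0.0095 when tight. Once dropped and turned forward past 0 the thread holds it down.
- white_lid_pointer (a point): Black-striped end, half-way up and 32 mm from the turning axis, of the bar on the white tub's lid: a bystander shaped like the green one, 9 mm lower, already shut. x axis: outward along the bar; z up. Also loose in the tray: a yellow tape measure between the tubs, an orange profile gauge and a white mallet on the far side, all lower than the lids.

How it is judged:
On the way:
1. the green lid has been turned back past the thread's start and has dropped a step (value of joint lid_drop above 0.006 m and value of joint lid_turn below 0.1 rad), for 0.1 s.
At the end, for the whole second after the job is handed in: The green lid is down in its thread (sunk more than 7 mm), turned forward to within 0.2 rad (11 degrees) of fully tight, still and let go (value of joint lid_drop above 0.007 m and value of joint lid_turn above 0.9 rad and velocity of joint lid_turn below 0.05 rad/s); the robot touches nothing.
It fails at once if the green lid is forced forward on top of the thread, before it has dropped (beyond 0.9 rad while still high) (value of joint lid_turn above 0.9 rad and value of joint lid_drop below 0.005 m).
It fails at once if the white tub's lid is turned (its pointer moves more than 12 mm) (distance of white_lid_pointer from where it was at the start of the episode above 0.012 m).
It also fails if it takes over 34 s, if anything falls off the work surface, if the arm or the gripper's body presses on something with over 40 N, if the wrist force passes 120 N, or if a joint passes its speed limit or range.

## Robot

A 6-joint arm with a two-finger parallel gripper is mounted at the origin on the work surface. World frame = base frame: x ahead of the robot, y to its left, z up, the work surface at z = 0. Lengths are in m, angles in rad, forces in N, time in s.
With the tool pointing down it reaches from about 0.4 to 0.925 m from the base axis. Payload 3.4 kg.
Tool frame: the origin (TCP) lies between the finger pads; the fingertips stand 25 mm ahead of it and the grasp point (between the pads) lies 6 mm ahead of it (env.finger_overhang is the z of the fingertips in the tool frame, in m); z points along the fingers, x is the direction in which the jaws open and shut, and the axes are right-handed (so a half turn about z gives the same grasp; the last joint's range is limited). The gripper opens to 85 mm and grips with 20 to 120 N. Pads are 22 mm wide; open, the fingers measure 114 mm over their backs; the gripper's body (76 mm by 85 mm) begins 54 mm behind the grasp point. The pads swing forward as they close: fully open they stand 13 mm farther back than shut.
Start: joints at [1.256, 0.307, 1.506, -0, 1.328, -0.073], TCP at [0.138, 0.558, 0.256] pointing down, gripper open.
Joint ranges: [-3.12, 3.12], [-1.05, 2.28], [0.14, 2.33], [-1.42, 4.57], [0.1, 2.73], [-2.68, 2.68]. Speed limits (rad/s): [2.57, 2.57, 3.14, 3.14, 3.14, 3.14].

## Interface

Orientations are given as a 3x3 rotation matrix whose columns are the frame's x, y, z axes.
In Python, from station import status, optics, job, env gives the robot as it stands. The module is installed in compiled form; this text tells all that it offers.
- The arm moves only by the tool arm_command, never from a script. Its argument "deltas" is one flat list of numbers, 6 for each row, row after row: the shift along the tool's x, y, z in cm, then the turn, a rotation vector about the tool's x, y, z in rad. A call has 1 to 12 rows; each row shifts and turns the commanded pose from where the row before left it, along the tool's axes as they then stand; what a row does not reach is not made up. A row lasts 1/8 s, in which the tool goes at most 62.5 mm and 10.7 degrees, less where a joint would pass 70% of its speed; a pose out of reach is approached as far as the arm can. A call is refused whole if a number of a shift passes 6.25 or a number of a turn 0.188, either way. A call with a gripper value outside its range is refused whole. "claw" is the finger opening in cm, from 0 to 8.54, set as the call begins (left out, the last holds). The fingers move at their own pace and stop on an object; the grip force is fixed at half the most. Time passes only in rows, so rows that do not move let the fingers close. It gives the time, the measured TCP pose, the force and the opening at its end, in the units of the state.
- status.sense(): the state, without advancing time (a new reading comes with each control period).
- optics.grab_frame(name): name is "scene" or "top" or "wrist"; returns a dict with "pixels" (420x560x3 uint8, red, green, blue), "range_z" (420x560 float32, m along the optical axis (not along the pixel's ray), 0 where there is no reading), "fov_y" (degrees; the focal length in pixels is half the picture's height over the tangent of half this angle, whatever the lens; pixels are square), "cx", "cy" (the principal point, pixels), "position" and "orientation" of the camera in the world. Camera axes: x right, y down, z forward; pixel columns grow to the right and rows downward; lengths in m; the calibration is good to about 2 mm. A picture is of the moment at which its call begins.
- job.job_done(): hands the job in, once; it reports no verdict.
The state is a dict: "t": time; "q": joint angles; "qd": joint speeds; "joint_efforts": joint torques, N m; "ee_pos": TCP position; "tcp_rot": TCP orientation; "wrist_force": force on the tool from outside, world axes, zero at the start; "wrist_torque": the same for the moment, N m; "finger_gap": finger opening in m.
Only numpy, scipy, OpenCV 4.12 (cv2) and the standard library are available. Lean on these libraries where they do the work, as an engineer would, in place of code of your own. Each camera call takes 0.05 s, during which the arm holds its last target.

## Working session

There is one attempt and no reset: what is moved stays moved. The work goes in short steps, Python scripts to look and compute and a tool call to move; the robot and the scene stay as the last step left them, time stands still between calls to the robot, and variables do not carry over. Pictures are saved under pics/ and viewed, and the job is handed in when it is done.

Besides the shell and the picture viewer there is one more tool, called after "Emit:" as name(argument=value, ...) on one line, values as JSON. arm_command: Moves the arm, as the interface text tells. Its arguments: {"type":"object","properties":{"deltas":{"type":"array","items":{"type":"number"}},"claw":{"type":"number"}},"required":["deltas"]}

```bash
mkdir -p pics; cat > h.py <<'E'
import numpy as np, cv2
from station import status, optics, job, env
def grab(n,fn=None):
    f=optics.grab_frame(n)
    if fn: cv2.imwrite('pics/'+fn,cv2.cvtColor(f['pixels'],cv2.COLOR_RGB2BGR))
    return f
def cloud(f):
    h,w=f['range_z'].shape; F=h/2/np.tan(np.radians(f['fov_y'])/2)
    u,v=np.meshgrid(np.arange(w),np.arange(h)); z=f['range_z']
    p=np.stack([(u-f['cx'])/F*z,(v-f['cy'])/F*z,z],-1)
    return p@np.array(f['orientation']).T+np.array(f['position'])
E
python3 - <<'E'
from h import *
s=status.sense(); print(s['t'],s['ee_pos'],np.round(s['tcp_rot'],3),s['finger_gap'],env.finger_overhang)
for n in('scene','top','wrist'):
    f=grab(n,n+'0.png'); np.savez('pics/'+n+'0.npz',**f); print(n,f['fov_y'],f['position'],np.round(f['orientation'],2).tolist())
E
```

```text
0.0 [0.13748762 0.55764875 0.2553795 ] [[ 0.239  0.971 -0.001]
 [ 0.971 -0.239 -0.002]
 [-0.002 -0.    -1.   ]] 0.0853518680686416 0.025
scene 47.68871044688426 [0.903802   0.26357659 0.68061164] [[-0.61, 0.6, -0.52], [0.79, 0.45, -0.41], [-0.01, -0.66, -0.75]]
top 42.96972500094344 [0.46514574 0.00120747 0.94436101] [[0.02, -0.99, 0.14], [-1.0, -0.03, -0.02], [0.02, -0.14, -0.99]]
wrist 67.37031765167006 [0.05670219 0.57772287 0.3736098 ] [[0.24, 0.92, 0.31], [0.97, -0.23, -0.08], [-0.0, 0.32, -0.95]]
```

View pics/top0.png

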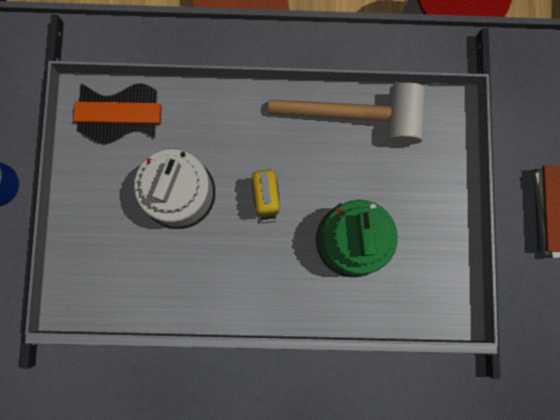

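View pics/scene0.png

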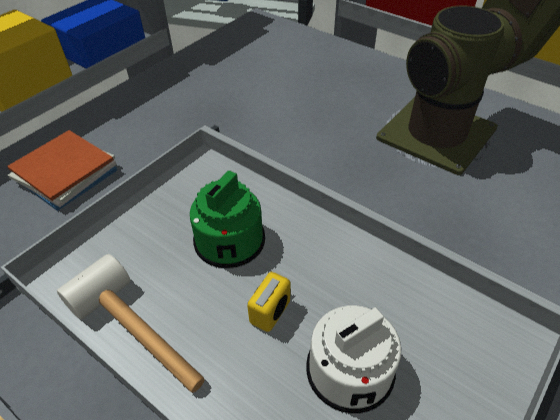

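View pics/wrist0.png

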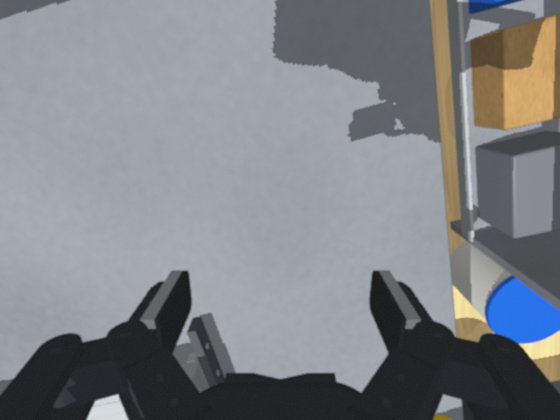

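The top view shows the green tub at about (357,237), with the bar stripe at (366,220), the red dot at (339,211) and the white dot at (373,207). The scene view shows the green bar at (224,188). The wrist view doesn't show the tub yet.

```bash
cat > m.py <<'E'
from h import *
def analyse(f,lo=None,name=''):
    P=cloud(f); c=f['pixels'].astype(int); r,g,b=c[...,0],c[...,1],c[...,2]
    ok=(f['range_z']>0)
    green=ok&(g>1.5*r)&(g>1.3*b)&(g>25)&(P[...,2]>0.02)
    if green.sum()<50: print(name,'no green');return
    zs=P[green][:,2]; print(name,'green n',green.sum(),'z pct',np.round(np.percentile(zs,[1,25,50,75,90,95,99,100]),4))
    h,e=np.histogram(zs,bins=np.arange(0.05,0.2,0.002)); print([(round(e[i],3),int(h[i])) for i in range(len(h)) if h[i]>20])
    ctr=np.median(P[green][:,:2],0)
    near=ok&(np.hypot(P[...,0]-ctr[0],P[...,1]-ctr[1])<0.075)&(P[...,2]>0.03)
    zt=np.percentile(P[near][:,2],99.5)
    top=near&(P[...,2]>zt-0.004)&(np.hypot(P[...,0]-ctr[0],P[...,1]-ctr[1])<0.06)
    q=P[top]; rect=cv2.minAreaRect((q[:,:2]*1000).astype(np.float32)); print('top z',zt,'n',len(q),'meanz',q[:,2].mean(),'rect mm',rect)
    red=near&(r>1.8*g)&(r>1.8*b)&(r>60); wh=near&(r>110)&(b>0.8*g)&(r>0.8*g); bl=near&(c.sum(-1)<70)&(P[...,2]>zt-0.012)
    for n,m in(('red',red),('white',wh),('black',bl)):
        if m.sum(): print(n,m.sum(),np.round(np.median(P[m],0),4), 'px',np.round(np.argwhere(m).mean(0)[::-1],0))
    # lid top
    lid=green&(P[...,2]<zt-0.026)&(P[...,2]>zt-0.040); l=P[lid]
    (x,y),rad=cv2.minEnclosingCircle((l[:,:2]*1000).astype(np.float32)); print('lidtop circle',x,y,rad,np.median(l[:,2]))
E
python3 - <<'E'
from m import *
for n in('top','scene'):
    f=dict(np.load('pics/'+n+'0.npz')); analyse(f,name=n)
    y,x=(237,357) if n=='top' else (205,226)
    c=cv2.cvtColor(f['pixels'],cv2.COLOR_RGB2BGR)[y-60:y+60,x-75:x+75]; cv2.imwrite(f'pics/{n}0c.png',cv2.resize(c,None,fx=5,fy=5,interpolation=cv2.INTER_CUBIC))
E
```

```text
top green n 4438 z pct [0.0399 0.1038 0.1293 0.1316 0.1603 0.1628 0.1645 0.1674]
[(np.float64(0.098), 39), (np.float64(0.1), 212), (np.float64(0.102), 650), (np.float64(0.104), 535), (np.float64(0.106), 80), (np.float64(0.126), 66), (np.float64(0.128), 531), (np.float64(0.13), 1013), (np.float64(0.132), 342), (np.float64(0.134), 27), (np.float64(0.158), 23), (np.float64(0.16), 125), (np.float64(0.162), 248), (np.float64(0.164), 75)]
top z 0.16533928883726892 n 453 meanz 0.16331008318682674 rect mm ((536.9575805664062, -150.79026794433594), (63.26182556152344, 18.06109619140625), 7.3413496017456055)
red 19 [ 0.576  -0.116   0.1052] px [339. 211.]
white 28 [ 0.5852 -0.1684  0.1051] px [365. 207.]
lidtop circle 537.4064331054688 -151.03782653808594 46.30099105834961 0.1307627373098994
scene green n 4805 z pct [0.0323 0.0854 0.1043 0.131  0.1479 0.1617 0.1639 0.1657]
[(np.float64(0.05), 48), (np.float64(0.052), 48), (np.float64(0.054), 43), (np.float64(0.056), 44), (np.float64(0.058), 44), (np.float64(0.06), 37), (np.float64(0.062), 49), (np.float64(0.064), 32), (np.float64(0.066), 45), 
[... 822 characters left out ...]
 (np.float64(0.142), 31), (np.float64(0.144), 22), (np.float64(0.146), 30), (np.float64(0.148), 35), (np.float64(0.15), 31), (np.float64(0.152), 26), (np.float64(0.154), 35), (np.float64(0.156), 33), (np.float64(0.158), 27), (np.float64(0.16), 70), (np.float64(0.162), 177), (np.float64(0.164), 45)]
top z 0.1649885038016485 n 318 meanz 0.16323964751052839 rect mm ((535.751953125, -149.49481201171875), (64.10713958740234, 18.255794525146484), 7.6942548751831055)
red 18 [ 0.5743 -0.1156  0.1057] px [224. 232.]
white 29 [ 0.5814 -0.168   0.1055] px [204. 224.]
black 52 [ 0.5534 -0.1471  0.1647] px [215. 190.]
lidtop circle 535.0855712890625 -150.6185760498047 47.06502914428711 0.1309109824567729
```

View pics/top0c.png

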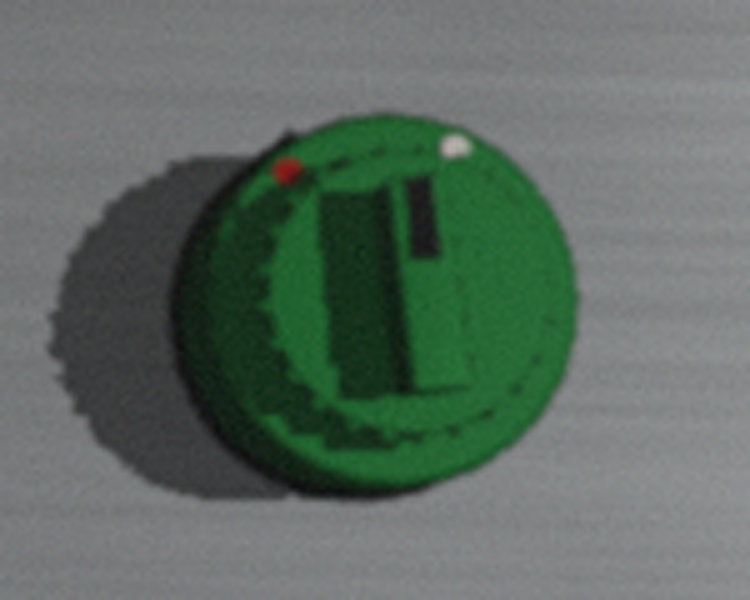

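Both views agree: bar centre is about (0.536,-0.150), top at z≈0.163, lid top 0.131 (32 mm, as stated). Bar yaw is +7.5°, red dot at 42° and white at -21°, so lid_turn is about 0.60 rad. Next I plan the approach, with tool x yaw at -82.5° for joint range.

```bash
cat > p.py <<'E'
from h import *
def plan(r1,a1,z1,psi1,n,dpsi=None):
    s=status.sense(); p=np.array(s['ee_pos']); R=np.array(s['tcp_rot']); psi=np.arctan2(R[1,0],R[0,0])
    r0,a0=np.hypot(*p[:2]),np.arctan2(p[1],p[0]); d=psi1-psi if dpsi is None else dpsi
    rows=[]; cur=p.copy(); 
    for i in range(1,n+1):
        t=i/n; r=r0+(r1-r0)*t;a=a0+(a1-a0)*t; tgt=np.array([r*np.cos(a),r*np.sin(a),p[2]+(z1-p[2])*t])
        c,sn=np.cos(psi),np.sin(psi); T=np.array([[c,sn,0],[sn,-c,0],[0,0,-1]])
        sh=np.round(T.T@(tgt-cur)*100,1); cur=cur+T@sh/100; turn=round(-d/n,3); psi-=turn
        rows.append([*sh,0,0,turn])
    print('end',cur,np.degrees(psi)); 
    for k in rows: print(','.join('%g'%v for v in k),end=', \n')
E
python3 - <<'E'
from p import *
plan(np.hypot(.5365,-.150),np.arctan2(-.150,.5365),0.24,None,16,-np.radians(158.7))
E
```

```text
end [ 0.53680137 -0.14979548  0.2395805 ] -82.44898864846795
-0.4,5.7,0.1,0,0,0.173, 
0,5.8,0.1,0,0,0.173, 
0.5,5.7,0.1,0,0,0.173, 
0.8,5.6,0.1,0,0,0.173, 
1.3,5.6,0.1,0,0,0.173, 
1.6,5.4,0.1,0,0,0.173, 
2.1,5.3,0.1,0,0,0.173, 
2.4,5.1,0.1,0,0,0.173, 
2.8,5,0.1,0,0,0.173, 
3.1,4.7,0.1,0,0,0.173, 
3.5,4.4,0.1,0,0,0.173, 
3.7,4.2,0.1,0,0,0.173, 
4.1,3.9,0.1,0,0,0.173, 
4.3,3.6,0.1,0,0,0.173, 
4.5,3.2,0.1,0,0,0.173, 
4.8,2.9,0.1,0,0,0.173,
```

Emit:
arm_command(deltas=[-0.4, 5.7, 0.1, 0, 0, 0.173, 0, 5.8, 0.1, 0, 0, 0.173, 0.5, 5.7, 0.1, 0, 0, 0.173, 0.8, 5.6, 0.1, 0, 0, 0.173, 1.3, 5.6, 0.1, 0, 0, 0.173, 1.6, 5.4, 0.1, 0, 0, 0.173, 2.1, 5.3, 0.1, 0, 0, 0.173, 2.4, 5.1, 0.1, 0, 0, 0.173], claw=8.5)

```text
t: 1.15
ee_pos: [0.4901, 0.2846, 0.2479]
tcp_rot: [[0.998, -0.061, -0.0], [-0.061, -0.998, -0.0], [-0.0, 0.0, -1.0]]
wrist_force: [0.7, 0.9, -1.0]
finger_gap: 0.085
```

Emit:
arm_command(deltas=[2.8, 5, 0.1, 0, 0, 0.173, 3.1, 4.7, 0.1, 0, 0, 0.173, 3.5, 4.4, 0.1, 0, 0, 0.173, 3.7, 4.2, 0.1, 0, 0, 0.173, 4.1, 3.9, 0.1, 0, 0, 0.173, 4.3, 3.6, 0.1, 0, 0, 0.173, 4.5, 3.2, 0.1, 0, 0, 0.173, 4.8, 2.9, 0.1, 0, 0, 0.173, 0, 0, 0, 0, 0, 0])

```text
t: 2.28
ee_pos: [0.5358, -0.153, 0.2399]
tcp_rot: [[0.125, -0.992, -0.001], [-0.992, -0.125, -0.001], [0.001, 0.001, -1.0]]
wrist_force: [0.3, -0.1, -0.2]
finger_gap: 0.0848
```

```bash
python3 - <<'E'
from m import *
s=status.sense(); print(s['t'],s['ee_pos'],np.round(s['tcp_rot'],4).tolist(),np.round(s['q'],3))
R=s['tcp_rot']; print('psi',np.degrees(np.arctan2(R[1,0],R[0,0])))
f=grab('wrist','w1.png'); analyse(f)
E
```

```text
2.275 [ 0.53583378 -0.15304274  0.23986122] [[0.1254, -0.9921, -0.0011], [-0.9921, -0.1254, -0.001], [0.0008, 0.0012, -1.0]] [-3.530e-01  2.960e-01  1.567e+00 -1.000e-03  1.279e+00  1.092e+00]
psi -82.79444648785648
 green n 14441 z pct [0.0538 0.105  0.1312 0.1321 0.1631 0.1637 0.1646 0.1666]
[(np.float64(0.08), 38), (np.float64(0.082), 24), (np.float64(0.098), 44), (np.float64(0.1), 143), (np.float64(0.102), 1021), (np.float64(0.104), 2691), (np.float64(0.106), 59), (np.float64(0.116), 23), (np.float64(0.118), 35), (np.float64(0.12), 44), (np.float64(0.122), 68), (np.float64(0.124), 40), (np.float64(0.126), 70), (np.float64(0.128), 281), (np.float64(0.13), 5404), (np.float64(0.132), 1838), (np.float64(0.14), 21), (np.float64(0.142), 21), (np.float64(0.148), 22), (np.float64(0.154), 26), (np.float64(0.16), 92), (np.float64(0.162), 1420), (np.float64(0.164), 457)]
top z 0.30776401839171735 n 2155 meanz 0.30597342105767616 rect mm ((551.2120971679688, -137.28097534179688), (8.066333770751953, 92.78007507324219), 7.4340972900390625)
red 93 [ 0.5756 -0.1164  0.106 ] px [240. 153.]
white 296 [ 0.5741 -0.1707  0.1061] px [299. 208.]
black 13 [ 0.5404 -0.0941  0.3   ] px [233. 410.]
lidtop circle 0.0 0.0 0.0 nan
  return _methods._mean(a, axis=axis, dtype=dtype,
  ret = ret.dtype.type(ret / rcount)
```

View pics/w1.png

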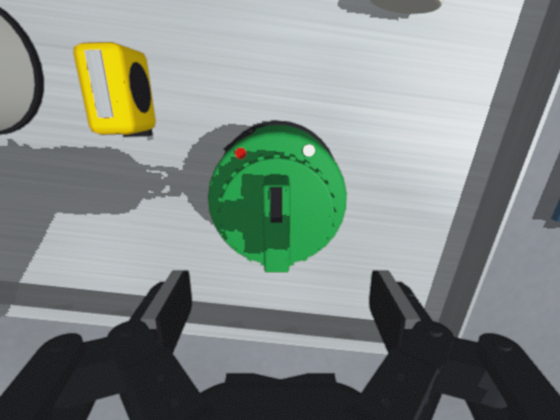

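The wrist view shows the bar between the jaws' lanes at about (277,225), the stripe at (277,203), the red dot at (240,153) and the white dot at (308,150). I'll fit the bar top from this view, leaving out the gripper.

```bash
cat > bar.py <<'E'
from h import *
def bar(f,zmin=0.146,zmax=0.168):
    P=cloud(f); c=f['pixels'].astype(int); r,g,b=c[...,0],c[...,1],c[...,2]
    m=(f['range_z']>0)&(np.hypot(P[...,0]-.5365,P[...,1]+.15)<.037)&(P[...,2]>zmin)&(P[...,2]<zmax)&((g>1.3*r))
    zt=np.percentile(P[m][:,2],90); m&=P[...,2]>zt-.004
    m[:]=cv2.morphologyEx(m.astype(np.uint8),cv2.MORPH_CLOSE,np.ones((15,15)))>0
    q=P[m]; q=q[(q[:,2]>zt-.006)&(q[:,2]<zmax)]; re=cv2.minAreaRect((q[:,:2]*1000).astype(np.float32))
    (l,w),a=re[1],re[2]
    if l<w: a=a-90; l,w=w,l
    mean=q.mean(0); print('bar c',np.round(re[0],1),'lw',round(l,1),round(w,1),'yaw',round(a,1),'z',np.round(np.median(q[:,2]),4),'n',len(q))
def show():
    s=status.sense(); R=s['tcp_rot']; print(s['t'],np.round(s['ee_pos'],4),'psi',round(np.degrees(np.arctan2(R[1,0],R[0,0])),2),'gap',s['finger_gap'],'F',np.round(s['wrist_force'],1),'T',np.round(s['wrist_torque'],2))
E
python3 - <<'E'
from bar import *
show(); f=grab('wrist'); bar(f); show()
E
```

```text
2.325 [ 0.5363 -0.151   0.2399] psi -82.62 gap 0.08517685589012161 F [ 0.9 -0.1  0.1] T [-0.02 -0.01  0.03]
bar c [ 537.  -150.9] lw 63.2 18.0 yaw 7.4 z 0.1637 n 2322
2.375 [ 0.5366 -0.1496  0.24  ] psi -82.5 gap 0.08516397484700924 F [-0.6  0.6 -0.1] T [ 0.06 -0.01 -0.04]
```

Emit:
arm_command(deltas=[0.05, 0, 2, 0, 0, 0, 0, 0, 2, 0, 0, 0, 0, 0, 2, 0, 0, 0, 0, 0, 1.5, 0, 0, 0, 0, 0, 0.5, 0, 0, 0, 0, 0, 0, 0, 0, 0], claw=5)

```text
t: 3.12
ee_pos: [0.5372, -0.1493, 0.1602]
tcp_rot: [[0.132, -0.991, -0.0], [-0.991, -0.132, 0.0], [-0.0, 0.0, -1.0]]
wrist_force: [1.7, -0.2, 0.5]
finger_gap: 0.0498
```

Emit:
arm_command(deltas=[0, 0, 0, 0, 0, 0, 0, 0, 0, 0, 0, 0, 0, 0, 0, 0, 0, 0, 0, 0, 0, 0, 0, 0], claw=1.2)

```text
t: 3.62
ee_pos: [0.5375, -0.1502, 0.1611]
tcp_rot: [[0.131, -0.991, 0.002], [-0.991, -0.131, -0.001], [0.001, -0.001, -1.0]]
wrist_force: [-0.7, -0.1, 5.0]
finger_gap: 0.0171
```

Gripped at 17 mm. Turning back 0.85 rad (0.60 → about -0.25).

Emit:
arm_command(deltas=[0, 0, 0, 0, 0, -0.1, 0, 0, 0, 0, 0, -0.1, 0, 0, 0, 0, 0, -0.1, 0, 0, 0, 0, 0, -0.1, 0, 0, 0, 0, 0, -0.1, 0, 0, 0, 0, 0, -0.1, 0, 0, 0, 0, 0, -0.1, 0, 0, 0, 0, 0, -0.1, 0, 0, 0, 0, 0, -0.1, 0, 0, 0, 0, 0, 0])

```text
t: 4.88
ee_pos: [0.5368, -0.1491, 0.1598]
tcp_rot: [[0.858, -0.514, -0.001], [-0.514, -0.858, 0.001], [-0.001, -0.001, -1.0]]
wrist_force: [1.3, 2.4, -2.8]
finger_gap: 0.0167
```

```bash
python3 - <<'E'
from bar import *
show(); f=grab('scene','s2.png');
c=cv2.imread('pics/s2.png')[100:300,120:390]; cv2.imwrite('pics/s2c.png',cv2.resize(c,(800,592)))
E
```

```text
4.875 [ 0.5368 -0.1491  0.1598] psi -30.96 gap 0.01673535979109159 F [ 1.3  2.4 -2.8] T [ 0.39 -0.22  0.03]
```

View pics/s2c.png

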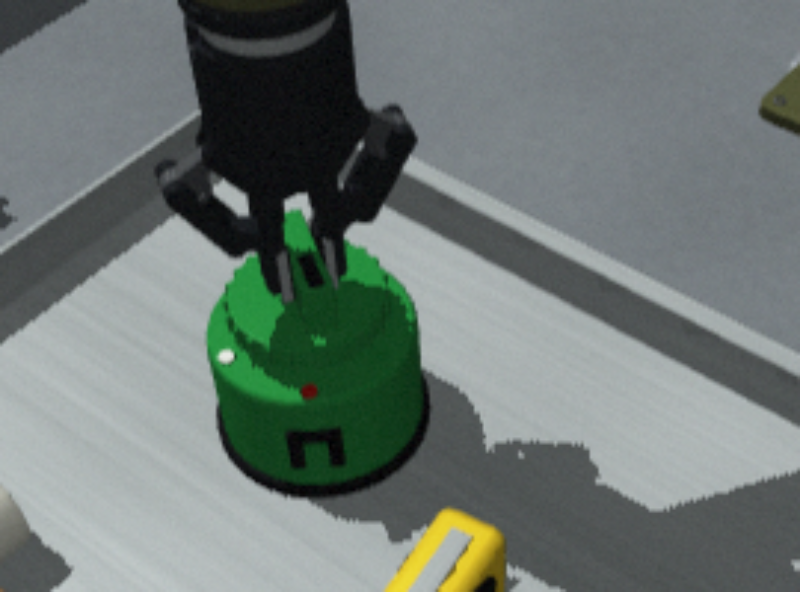

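The view shows the bar held between the fingers, with the striped end at (310,268) turned past the red dot at (309,391). The hand yaw implies a lid turn of about -0.30. I'll loosen the fingers now.

Emit:
arm_command(deltas=[0, 0, 0, 0, 0, 0, 0, 0, 0, 0, 0, 0, 0, 0, 0, 0, 0, 0, 0, 0, 0, 0, 0, 0], claw=4)

```text
t: 5.42
ee_pos: [0.537, -0.15, 0.1604]
tcp_rot: [[0.858, -0.514, 0.0], [-0.514, -0.858, -0.0], [0.0, 0.0, -1.0]]
wrist_force: [-0.2, -0.3, -0.6]
finger_gap: 0.0404
```

```bash
python3 - <<'E'
from bar import *
show(); f=grab('scene','s3.png'); bar(f); f=grab('wrist','w3.png'); bar(f)
E
```

```text
5.425 [ 0.537  -0.15    0.1604] psi -30.9 gap 0.04036536835699897 F [-0.2 -0.3 -0.6] T [0.03 0.04 0.01]
bar c [ 535.5 -148.9] lw 57.4 48.8 yaw 21.6 z 0.1563 n 375
bar c [ 536.2 -148.8] lw 57.1 56.0 yaw 17.5 z 0.1566 n 4068
```

View pics/w3.png

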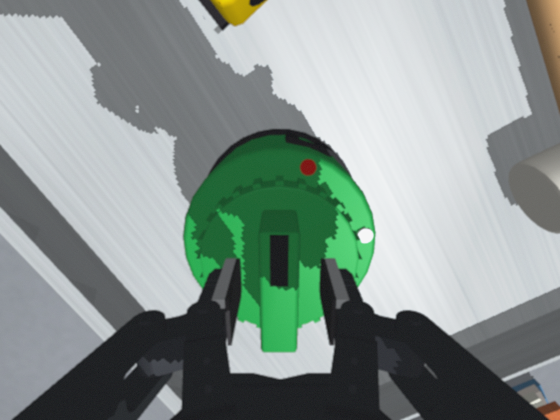

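The bar sits clear between the open fingers (bar at (280,300), red dot at (308,167)). Its top dropped from 0.1637 to 0.1566, which is 7 mm, so it has dropped into the thread. I'll lower 6 mm, grip, then turn forward and follow the small sink.

Emit:
arm_command(deltas=[0, 0, 0.3, 0, 0, 0, 0, 0, 0.3, 0, 0, 0, 0, 0, 0, 0, 0, 0])

```text
t: 5.9
ee_pos: [0.5367, -0.1497, 0.1538]
tcp_rot: [[0.858, -0.513, -0.001], [-0.513, -0.858, 0.0], [-0.001, 0.0, -1.0]]
wrist_force: [-0.2, 0.4, -0.6]
finger_gap: 0.04
```

Emit:
arm_command(deltas=[0, 0, 0, 0, 0, 0, 0, 0, 0, 0, 0, 0, 0, 0, 0, 0, 0, 0, 0, 0, 0, 0, 0, 0], claw=1.2)

```text
t: 6.4
ee_pos: [0.5366, -0.1496, 0.1544]
tcp_rot: [[0.858, -0.513, -0.001], [-0.513, -0.858, 0.0], [-0.001, 0.0, -1.0]]
wrist_force: [-2.6, 1.2, 3.6]
finger_gap: 0.0171
```

Emit:
arm_command(deltas=[0, 0, 0, 0, 0, 0.1, 0, 0, 0, 0, 0, 0.1, 0, 0, 0, 0, 0, 0.1, 0, 0, 0, 0, 0, 0.1, 0, 0, 0.02, 0, 0, 0.1, 0, 0, 0.02, 0, 0, 0.1, 0, 0, 0.02, 0, 0, 0.1, 0, 0, 0, 0, 0, 0])

```text
t: 7.4
ee_pos: [0.537, -0.1501, 0.1536]
tcp_rot: [[0.327, -0.945, -0.0], [-0.945, -0.327, -0.001], [0.0, 0.0, -1.0]]
wrist_force: [-1.7, -0.5, 0.8]
finger_gap: 0.0173
```

```bash
python3 - <<'E'
from bar import *
show(); f=grab('scene','s4.png');f=grab('wrist','w4.png')
E
```

```text
7.4 [ 0.537  -0.1501  0.1536] psi -70.93 gap 0.017276734088572773 F [-1.7 -0.5  0.8] T [-0.15  0.22 -0.06]
```

View pics/w4.png

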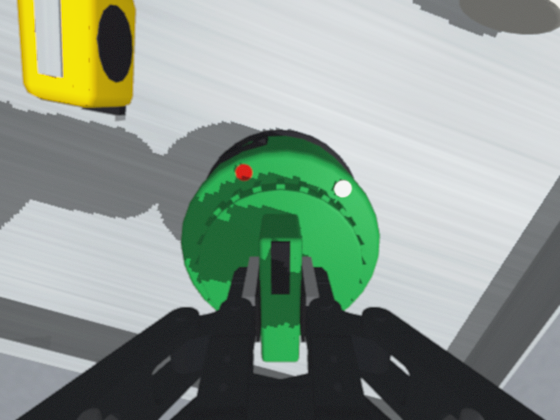

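The bar, still in the fingers at (280,300), now points midway between the red (243,172) and white (343,188) dots. Lid turn is about 0.40, so roughly 0.70 rad remains.

Emit:
arm_command(deltas=[0, 0, 0.02, 0, 0, 0.1, 0, 0, 0.02, 0, 0, 0.1, 0, 0, 0.02, 0, 0, 0.1, 0, 0, 0.02, 0, 0, 0.1, 0, 0, 0.02, 0, 0, 0.1, 0, 0, 0, 0, 0, 0.1, 0, 0, 0, 0, 0, 0.05, 0, 0, 0, 0, 0, 0, 0, 0, 0, 0, 0, 0])

```text
t: 8.62
ee_pos: [0.537, -0.1507, 0.1528]
tcp_rot: [[-0.311, -0.95, -0.0], [-0.95, 0.311, -0.001], [0.001, -0.0, -1.0]]
wrist_force: [-1.4, -4.1, 1.0]
finger_gap: 0.0174
```

```bash
python3 - <<'E'
from bar import *
show(); f=grab('wrist','w5.png')
E
```

```text
8.625 [ 0.537  -0.1507  0.1528] psi -108.14 gap 0.017439735885327476 F [-1.4 -4.1  1. ] T [-0.79  0.38 -0.06]
```

View pics/w5.png

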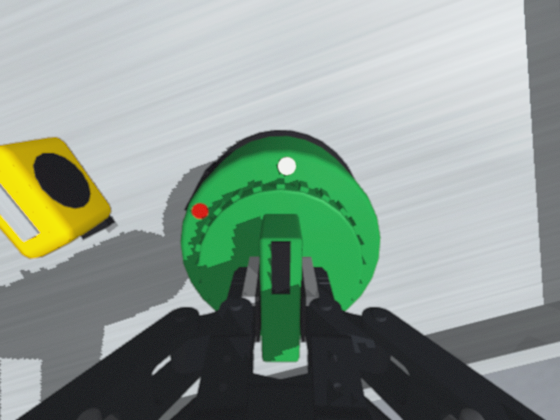

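The stripe (281,268) nearly points at the white dot (287,166), about 3° short, and there's no stop torque yet. One more nudge.

Emit:
arm_command(deltas=[0, 0, 0, 0, 0, 0.03, 0, 0, 0, 0, 0, 0.03, 0, 0, 0, 0, 0, 0, 0, 0, 0, 0, 0, 0])

```text
t: 9.18
ee_pos: [0.537, -0.1507, 0.1527]
tcp_rot: [[-0.368, -0.93, -0.0], [-0.93, 0.368, -0.002], [0.001, -0.0, -1.0]]
wrist_force: [-1.3, -4.8, -0.2]
finger_gap: 0.017
```

```bash
python3 - <<'E'
from bar import *
show()
E
```

```text
9.175 [ 0.537  -0.1507  0.1527] psi -111.61 gap 0.016980664460623067 F [-1.3 -4.8 -0.2] T [-0.91  0.42 -0.06]
```

Hand yaw is -111.6°, which matches the white dot. Opening and retreating straight up.

Emit:
arm_command(deltas=[0, 0, 0, 0, 0, 0, 0, 0, 0, 0, 0, 0, 0, 0, 0, 0, 0, 0, 0, 0, 0, 0, 0, 0, 0, 0, 0, 0, 0, 0], claw=5)

```text
t: 9.8
ee_pos: [0.5371, -0.1497, 0.1527]
tcp_rot: [[-0.369, -0.929, 0.0], [-0.929, 0.369, 0.0], [-0.0, -0.0, -1.0]]
wrist_force: [-0.4, -0.2, 0.4]
finger_gap: 0.0498
```

Emit:
arm_command(deltas=[0, 0, -1, 0, 0, 0, 0, 0, -2, 0, 0, 0, 0, 0, -3, 0, 0, 0, 0, 0, -3, 0, 0, 0, 0, 0, -2, 0, 0, 0, 0, 0, 0, 0, 0, 0, 0, 0, 0, 0, 0, 0])

```text
t: 10.68
ee_pos: [0.5365, -0.1497, 0.2622]
tcp_rot: [[-0.369, -0.929, -0.001], [-0.929, 0.369, 0.0], [0.0, 0.001, -1.0]]
wrist_force: [0.3, -0.4, 0.1]
finger_gap: 0.0496
```

```bash
python3 - <<'E'
from bar import *
show(); f=grab('wrist','w6.png'); bar(f,.146,.160); f=grab('scene','s6.png'); bar(f,.146,.160); show()
E
```

```text
10.675 [ 0.5365 -0.1497  0.2622] psi -111.67 gap 0.04963442991419531 F [ 0.3 -0.4  0.1] T [ 0.04  0.03 -0.06]
bar c [ 536.4 -150.9] lw 63.7 17.7 yaw -20.9 z 0.155 n 1831
bar c [ 535.8 -149.3] lw 63.2 19.7 yaw -21.7 z 0.1543 n 350
10.775 [ 0.5362 -0.1495  0.2615] psi -111.67 gap 0.05017480152996753 F [ 0.6  0.4 -0.3] T [-0.02 -0.   -0.01]
```

View pics/w6.png

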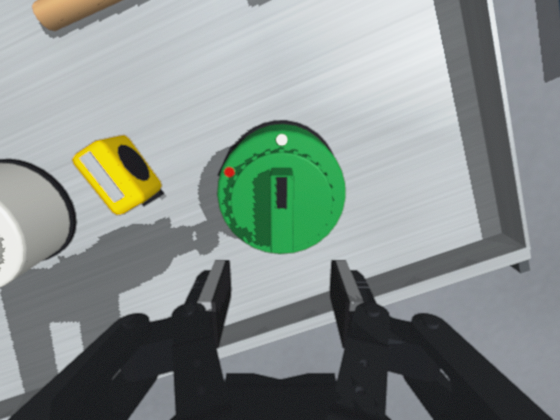

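View pics/s6.png

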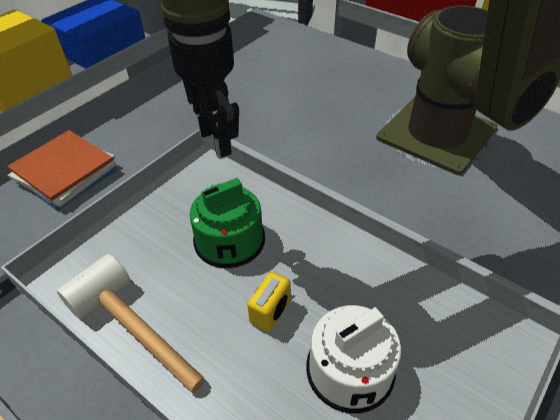

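The green bar's stripe (281,192) lines up with the white dot (281,140). Bar yaw is -21° and its top is at z≈0.155, 8.7 mm below the start, as expected when tight. The white lid looks unchanged and the gripper is clear of everything.

```bash
python3 -c "
from station import job
print(job.job_done())"
```

```text
the job is handed in; nothing more can be done
None
```

The green lid is fully tight in its thread and let go, and I handed the job in at about 10.8 s, well under the 34 s limit. No verdict is reported, so the points below are my own measurements.

- **Turn back and drop:** I gripped the bar and turned the lid anticlockwise from about 0.60 to -0.30 rad, then opened the fingers. The bar top went from z 0.1637 to 0.1566 m, a drop of about 7 mm.
- **Tightening:** I regripped 6 mm lower, turned the lid clockwise to the white dot, released it and lifted clear.
- **Last checks:** The bar yaw is -20.9° in the wrist view and -21.7° in the scene view, against about -21° for the white dot. The bar top is 8 to 9 mm below where it started, consistent with fully tight. The wrist force is about zero.
- **Bystanders:** The white lid, tape measure and mallet look unmoved in the pictures; I did not measure them. I did not see the profile gauge in the last pictures.
- **Disagreements:** In the check right after the drop, the bar fit's yaw and size were not usable because the lid top fell inside the height window, so I relied on its height and the picture there. I did not feel a clear stop torque at the tight end, so tightness rests on the angle and height.

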